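# Wind down and lock the clamp screw of a circuit-board fixture

## Robot

A 6-joint arm with a two-finger parallel gripper is mounted at the origin on the work surface. World frame = base frame: x ahead of the robot, y to its left, z up, the work surface at z = 0. Lengths are in m, angles in rad, forces in N, time in s.
With the tool pointing down it reaches from about 0.425 to 0.95 m from the base axis. Payload 3.5 kg.
Tool frame: the origin (TCP) lies at the very end of the fingers, on their centre line; the grasp point (between the pads) lies 19 mm behind it; z points along the fingers, y is the line along which they close (so a half turn about z gives the same grasp; the last joint's range is limited). The gripper opens to 85 mm and grips with 20 to 120 N. Pads are 22 mm wide; open, the fingers measure 114 mm over their backs; the gripper's body (76 mm by 85 mm) begins 54 mm behind the grasp point. The pads swing forward as they close: fully open they stand 13 mm farther back than shut.
Start: joints at [1.173, 0.286, 1.577, -0, 1.279, -0.15], TCP at [0.166, 0.654, 0.231] pointing down, gripper open.
Joint ranges: [-2.77, 2.77], [-0.9, 2.22], [0.21, 2.48], [-1.53, 4.67], [0.24, 2.81], [-2.84, 2.84]. Speed limits (rad/s): [2.79, 2.79, 3.14, 3.14, 3.14, 3.14].

## Interface

Orientations are given as a unit quaternion [x, y, z, w].
In Python, from plant import ctrl gives the robot as it stands.
- The arm moves only by the tool run_rows, called after "Emit:" as name(argument=value, ...), one argument or row to a line, values as JSON. Schema: {"type":"object","properties":{"moves":{"type":"object","properties":{"tx":{"type":"array","items":{"type":"number"},"minItems":1,"maxItems":10},"ty":{"type":"array","items":{"type":"number"},"minItems":1,"maxItems":10},"tz":{"type":"array","items":{"type":"number"},"minItems":1,"maxItems":10},"rx":{"type":"array","items":{"type":"number"},"minItems":1,"maxItems":10},"ry":{"type":"array","items":{"type":"number"},"minItems":1,"maxItems":10},"rz":{"type":"array","items":{"type":"number"},"minItems":1,"maxItems":10},"aperture":{"type":"array","items":{"type":"number"},"minItems":1,"maxItems":10}},"additionalProperties":false,"required":["tx","ty","tz","rx","ry","rz","aperture"]},"squeeze":{"type":"number"},"only":{"type":"string"},"quiet":{"type":"boolean"},"lines":{"type":"string"}},"required":["moves"],"additionalProperties":false}. moves is an object with one list for each field, all of the same length, 1 to 10, a row being the entries at one place: tx, ty, tz (the shift in cm), rx, ry, rz (a rotation vector in units of 0.25 rad), aperture (the opening from 0.0 (shut) to 1.0 (fully open)); each row is the pose to reach, as a shift and turn from the pose commanded when the call began, along the tool's axes at that moment; what a row does not reach only later rows make up. A row lasts 1/8 s, in which the tool goes at most 0.0625 m and 0.188 rad, less where a joint would pass 70% of its speed; a pose out of reach is approached as far as the arm can. The fingers move at their own pace and stop on an object; squeeze is the grip in N (left out, the last holds). Time passes only in rows, so rows that do not move let the fingers close. The tool returns the time, the measured TCP pose, the force, the opening and the grip force at its end. only (a regular expression) keeps the lines of the reply that match it, lines (a string "A,B") keeps lines A to B, and quiet returns only ok. Input that does not fit is refused with a message, and nothing moves.
- ctrl.get_state(): the state, without advancing time (a new reading comes with each control period).
- ctrl.read_camera(name): name is "scene" or "top" or "wrist"; returns a dict with "pixels" (480x640x3 uint8, red, green, blue), "camera_matrix" (3x3 intrinsics, pixels), "xyz" and "orientation" of the camera in the world. Camera axes: x right, y down, z forward; pixel columns grow to the right and rows downward; lengths in m; the calibration is good to about 2 mm. A picture is of the moment at which its call begins. There is no depth.
- ctrl.sign_off(): hands the job in; it is judged then, once.
The state is a dict: "time": time; "qpos": joint angles; "dq": joint speeds; "joint_efforts": joint torques, N m; "eef_pos": TCP position; "tcp_rot": TCP orientation; "contact_force": force on the tool from outside, world axes, zero at the start; "wrist_torque": the same for the moment, N m; "opening": opening from 0.0 (shut) to 1.0 (fully open); "finger_force": force on a finger pad.
Only numpy, scipy, OpenCV 4.12 (cv2) and the standard library are available. Lean on these libraries where they do the work, as an engineer would, in place of code of your own. Each camera call takes 0.05 s, during which the arm holds its last target. There are 200 camera calls.

## Task

Wind the crank of the board fixture clockwise (seen from above), nearly a whole turn, until the slot in the screw's head faces the notched lug. Then pick up the long steel locking key (not the short one) by its upright tab and lay it down flat through the slot and the lug's notch, so that the screw cannot turn back, and let go of it.

Things in the scene. Friction and masses are not known exactly. Their poses are not given: they have to be found in the camera images.
- fixture: Grey metal plate 220 x 170 x 15 mm bolted to the table, green circuit board on its +x half. Origin on the table under the upright screw's axis; plate spans x -70..150, y -70..100 mm. Fixed steel lug at y 68..88 mm, 54 mm wide, top z 60 mm; its open-topped notch runs along y at x 0, 26 mm wide, floor z 46 mm. Only screw head, lug and crank rise above z 40.
- screw (a joint): Turn of the steel screw, rad, growing clockwise from above; 0: slot faces the lug, crank points away (fixture -y). Starts -5.7 to -4; stops at -6 and 0.6; stays put (friction 0.12 N m). Sinks 8 mm a turn. Head 60 mm across; slot in its top 26 mm wide, from 16 mm on the crank's side of the axis out through the far rim. At 0: slot floor z 46, head top z 60 mm.
- grip (a point): Point on the crank handle's axis, 50 mm from the screw axis; at screw 0 at z 100 mm, sinking with the screw. The handle is an upright black sleeve 16 mm across, top 9 mm above this point, foot 63 mm below. It spins freely on its own axis, so the fingers can hold it, heading unchanged, and lead it round the circle in short steps.
- key: Dark steel locking key, about 0.16 kg, standing on the table: bar 96 mm long (its x), 12 x 12 mm, with an upright grip tab at mid-length, 30 mm along x, 10 mm thick, z 12 to 52 mm. Origin: centre of the underside; ends alike. A similar key with a 60 mm bar is not it. When home its middle is about 42 mm from the screw axis towards the lug, underside z 46 mm.

How it is judged:
On the way:
1. the screw is wound down until its slot faces the lug, to 12 degrees (value of joint screw between -0.21 and 0.21 rad), for 0.2 s.
At the end, for the whole second after the job is handed in: The slot faces the lug to within 14 degrees, and the long key lies flat and still on the floors of both slot and notch: its middle 28 to 60 mm from the screw axis towards the lug and within 10 mm of the line through the notch, its underside 42 to 50 mm above the table, tilted less than 7 degrees (value of joint screw between -0.24 and 0.24 rad and x of key in the frame of fixture between -0.01 and 0.01 m and y of key in the frame of fixture between 0.028 and 0.06 m and z of key in the frame of fixture between 0.042 and 0.05 m and angle between the x axis of key and the y axis of fixture, either way round below 0.26 rad and angle between key's own z axis and vertical below 0.12 rad and linear speed of key below 0.02 m/s); the robot touches nothing.
It also fails if it takes over 54 s, if anything falls off the work surface, if the arm or the gripper's body presses on something with over 40 N, if the wrist force passes 120 N, or if a joint passes its speed limit or range.

## Working session

There is one attempt and no reset: what is moved stays moved. The work goes in short steps, Python scripts to look and compute and a tool call to move; the robot and the scene stay as the last step left them, time stands still between calls to the robot, and variables do not carry over. Pictures are saved under pics/ and viewed, at most 10 in all, crops included, and the job is handed in when it is done.

```bash
ls; mkdir -p pics
```

Run:
```python
from plant import ctrl
import cv2,numpy as np
for n in ("top","scene"):
    c=ctrl.read_camera(n); cv2.imwrite(f"pics/{n}0.png",c["pixels"][:,:,::-1]); print(n,c["camera_matrix"],c["xyz"],c["orientation"])
s=ctrl.get_state(); print(s)
```

```text
pics
plant.py
top [[503.57542559   0.         319.04323556]
 [  0.         503.57542559 234.41052953]
 [  0.           0.           1.        ]] [ 0.4639463  -0.07018215  0.88931034] [-0.69528065  0.7164079  -0.03297279  0.04751137]
scene [[620.29573034   0.         311.7417244 ]
 [  0.         620.29573034 244.76501721]
 [  0.           0.           1.        ]] [ 1.14823308 -0.00424227  0.71779463] [ 0.62801676  0.67904035 -0.28490965 -0.25164589]
{'time': 0.1, 'qpos': array([ 1.17296288e+00,  2.87103480e-01,  1.57805233e+00, -2.79908551e-05,
        1.27858470e+00, -1.49972848e-01]), 'dq': array([ 0.00039814, -0.00049058, -0.00549635,  0.00077068, -0.00295025,
       -0.00093794]), 'joint_efforts': array([ 1.15515766e-03, -4.07297373e+01, -2.93698561e+01, -1.74683623e-04,
        3.44112923e-03, -4.81435180e-06]), 'eef_pos': array([0.16532314, 0.65382246, 0.23005612]), 'tcp_rot': array([ 1.23609221e-01,  9.92330392e-01, -1.03751733e-03, -2.77589273e-04]), 'contact_force': array([-0.45889506,  0.24937024, -0.173118  ]), 'wrist_torque': array([ 0.0136359 , -0.00539419,  0.02659717]), 'finger_force': 0.0, 'opening': 1.00196409306984}
```
View pics/top0.png

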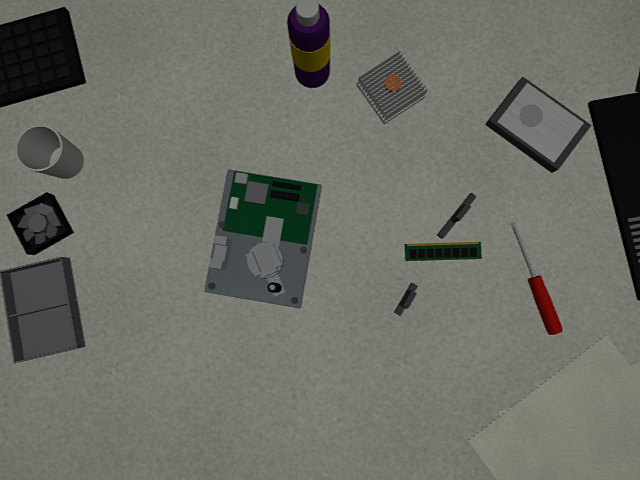

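View pics/scene0.png

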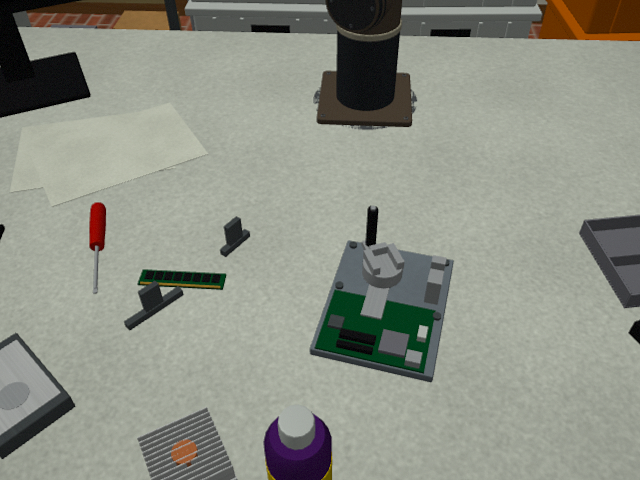

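Top: the fixture plate has corners at about (229,170), (321,184), (301,307) and (205,292). The lug is at (219,252), the screw head at (265,260) and the handle at (274,288). The long key is at (457,215) and the short one at (405,299). The scene view agrees.

Create h.py:
```python
import numpy as np, cv2
from scipy.spatial.transform import Rotation as R
from plant import ctrl
def ray(c,uv):
    d=np.linalg.inv(c["camera_matrix"])@[uv[0],uv[1],1]
    return np.array(c["xyz"]),R.from_quat(c["orientation"]).as_matrix()@d
def cast(c,uv,z):
    o,d=ray(c,uv); return o+d*(z-o[2])/d[2]
def proj(c,p):
    q=c["camera_matrix"]@(R.from_quat(c["orientation"]).as_matrix().T@(np.array(p)-c["xyz"])); return q[:2]/q[2]
def tool(dw):
    """world shift -> tool axes"""
    return R.from_quat(ctrl.get_state()["tcp_rot"]).inv().apply(dw)
```

Run:
```python
from h import *
c=ctrl.read_camera("top"); im=c["pixels"]
# plate: non-beige region near fixture
f=im.astype(int); hsv=cv2.cvtColor(im,cv2.COLOR_RGB2HSV)
print("bg",f[330,250],"plate",f[285,230],f[240,300],"key",f[215,457],f[299,405],"handle",f[288,274],f[291,270])
sat=(f[:,:,2]-f[:,:,0]>0)|(f[:,:,1]-f[:,:,0]>20)
m=np.zeros(sat.shape,np.uint8); m[150:330,190:340]=sat[150:330,190:340]*255
m=cv2.morphologyEx(m,cv2.MORPH_CLOSE,np.ones((7,7))); m=cv2.morphologyEx(m,cv2.MORPH_OPEN,np.ones((5,5)))
k=max(cv2.findContours(m,0,2)[0],key=cv2.contourArea)
P=np.array([cast(c,p[0],.015)[:2] for p in k])
r=cv2.minAreaRect((P*1000).astype(np.float32)); print("rect mm",r); print(cv2.boxPoints(r))
for n,b in (("long",(425,185,490,243)),("short",(385,275,425,325))):
    mm=np.zeros(sat.shape,np.uint8); x0,y0,x1,y1=b
    mm[y0:y1,x0:x1]=(f[y0:y1,x0:x1].max(2)<95)*255
    k=max(cv2.findContours(mm,0,2)[0],key=cv2.contourArea)
    r=cv2.minAreaRect(k); print(n,cv2.contourArea(k),r)
for n,uv,z in(("head",(265,260),.065),("handle",(274,287),.115),("lug",(219,252),.06)): print(n,cast(c,uv,z))
cv2.imwrite("pics/crop0.png",cv2.hconcat([cv2.resize(im[160:320,190:350,::-1],(480,480),interpolation=2),cv2.resize(im[180:250,420:490,::-1],(300,300),interpolation=2).repeat(1,0) if 0 else cv2.copyMakeBorder(cv2.resize(im[180:250,420:490,::-1],(320,320),interpolation=2),0,160,0,0,0)]))
```

```text
bg [118 119 110] plate [73 79 82] [ 6 47 23] key [39 43 42] [14 15 15] handle [84 87 87] [13 14 15]
rect mm ((562.2605590820312, 44.26958465576172), (169.84898376464844, 219.60891723632812), 78.68035125732422)
[[437.92288  -17.450226]
 [653.2598   -60.55559 ]
 [686.59827  105.989395]
 [471.2613   149.09476 ]]
long 401.5 ((457.0, 216.0), (9.370426177978516, 55.2855110168457), 38.65980911254883)
short 291.0 ((406.644775390625, 299.44891357421875), (10.627432823181152, 35.11383056640625), 29.981637954711914)
head [0.51897612 0.03538872 0.065     ]
handle [0.47381066 0.01584202 0.115     ]
lug [0.53488758 0.11227746 0.06      ]
```

View pics/crop0.png

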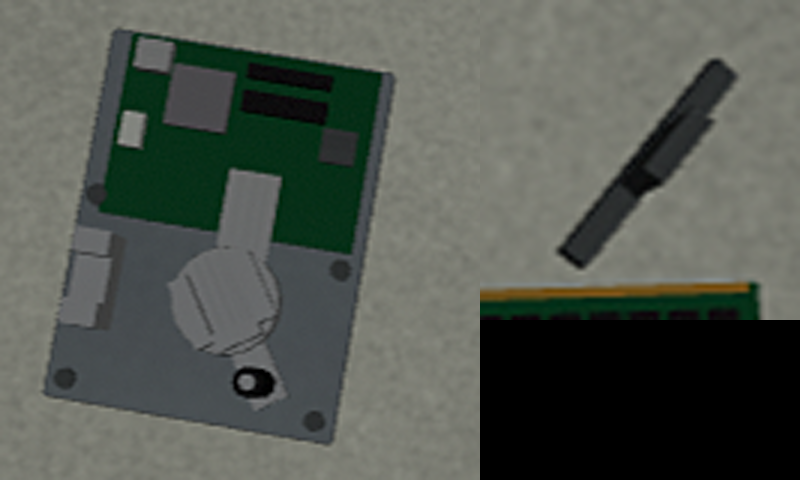

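The plate fits at 169.8 x 219.6 mm, which is very close to nominal. The handle top is at about (271.8,287.3). The ends of the long key's upper face are at about (473.6,194.9) and (439.7,234.7).

Add to h.py:
```python
B=np.array([[437.92288,-17.450226],[653.2598,-60.55559],[686.59827,105.989395],[471.2613,149.09476]])/1000
ex=(B[1]-B[0]+B[2]-B[3]); ex/=np.linalg.norm(ex); ey=np.array([-ex[1],ex[0]])
O=B.mean(0)-.04*ex-.015*ey
def fix(p): d=np.array(p)[:2]-O; return np.array([d@ex,d@ey])
def go(w,yaw=None):
    """tool-axes shift (and rz) to world TCP w, tool-x heading yaw (mod pi)"""
    s=ctrl.get_state(); M=R.from_quat(s["tcp_rot"]).as_matrix()
    r=None
    if yaw is not None:
        a=yaw-np.arctan2(M[1,0],M[0,0]); r=-((a+np.pi/2)%np.pi-np.pi/2)
    print("shift",np.round(M.T@(np.array(w)-s["eef_pos"]),4),"rz",r,"q",np.round(s["qpos"],2),"pos",s["eef_pos"].round(4))
```

Run:
```python
from h import *
c=ctrl.read_camera("top")
print("O",O,"fix yaw",np.degrees(np.arctan2(ex[1],ex[0])))
h=cast(c,(271.8,287.3),.115); f=fix(h); print("handle",h,f,np.linalg.norm(f), "screw",-(np.arctan2(f[1],f[0])+np.pi/2)%(2*np.pi)-2*np.pi)
a=cast(c,(473.6,194.9),.012);b=cast(c,(439.7,234.7),.012); print("key",a,b,(a+b)/2,np.linalg.norm(a-b),np.degrees(np.arctan2(*(a-b)[1::-1])))
print("tab top proj",proj(c,list(((a+b)/2)[:2])+[.052]))
go([h[0],h[1],.15],np.arctan2(ex[1],ex[0]))
```

```text
O [0.52009443 0.03741267] fix yaw -11.319647847796281
handle [0.47345092 0.01922882 0.115     ] [-0.04216701 -0.02698542] 0.05006265701742127 screw -5.281677588476104
key [ 0.62595489 -0.32713804  0.012     ] [ 0.55749183 -0.26396962  0.012     ] [ 0.59172336 -0.29555383  0.012     ] 0.09315277564031536 -42.6966235706332
tab top proj [462.67810596 211.08587488]
shift [-0.4544 -0.5397  0.0811] rz -0.05023156303942278 q [ 1.17  0.29  1.58 -0.    1.28 -0.15] pos [0.1653 0.654  0.2304]
```

Units first: shifts go in cm and turns go in units of 0.25 rad. So -0.28 m is -28, -0.24 m is -24, -0.05 rad is -0.2.

Emit:
run_rows(
  moves={"tx":[-5,-10,-15,-20,-24,-28,-31,-34,-37,-40],"ty":[-4,-8,-12,-16,-20,-24,-29,-34,-39,-44],"tz":[0,0,0,0,0,2,3,4,5,6],"rx":[0,0,0,0,0,0,0,0,0,0],"ry":[0,0,0,0,0,0,0,0,0,0],"rz":[0,0,0,0,0,0,0,-0.08,-0.16,-0.2],"aperture":[0.6,0.6,0.6,0.6,0.6,0.6,0.6,0.6,0.6,0.6]},
  squeeze=60,
)

```text
time: 1.45
eef_pos: [0.4456, 0.1279, 0.1712]
tcp_rot: [0.098, 0.995, 0.0, 0.0]
contact_force: [0.6, 0.4, 0.4]
opening: 0.6
finger_force: 0.0
```

Run:
```python
from h import *
go([.47345,.01923,.15],np.arctan2(ex[1],ex[0]))
```

```text
shift [-0.0486 -0.1011  0.0212] rz 0.0002830507863453846 q [ 0.06 -0.13  2.14  0.    1.14 -1.31] pos [0.4456 0.1279 0.1712]
```

In the tool's units: -0.101 m is -10.1, -0.05 m is -5.

Emit:
run_rows(
  moves={"tx":[-2.4,-4.86,-4.86,-4.86],"ty":[-5,-10.1,-10.1,-10.1],"tz":[1,2.12,2.12,2.12],"rx":[0,0,0,0],"ry":[0,0,0,0],"rz":[0,0,0,0],"aperture":[0.6,0.6,0.6,0.6]},
)

```text
time: 1.95
eef_pos: [0.4729, 0.0214, 0.15]
tcp_rot: [0.099, 0.995, 0.0, -0.0]
contact_force: [0.2, 0.5, 0.0]
opening: 0.6
finger_force: 0.0
```

Run:
```python
from h import *
c=ctrl.read_camera("wrist"); cv2.imwrite("pics/w1.png",c["pixels"][:,:,::-1])
go([.47345,.01923,.086])
```

```text
shift [-0.001  -0.0026  0.0642] rz None q [-0.17 -0.08  2.13  0.    1.09 -1.54] pos [0.473  0.022  0.1502]
```

View pics/w1.png

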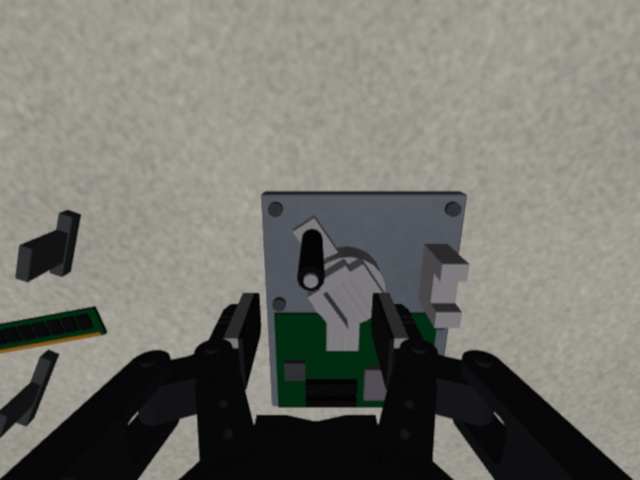

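The wrist view shows the handle top at (311,281), centred laterally between the fingers (about 240–395). I'll descend and grip.

In the tool's units: 0.064 m is 6.4, 0.03 m is 3.

Emit:
run_rows(
  moves={"tx":[-0.1,-0.1,-0.1,-0.1,-0.1,-0.1,-0.1,-0.1],"ty":[-0.2,-0.2,-0.2,-0.2,-0.2,-0.2,-0.2,-0.2],"tz":[3,6.4,6.4,6.4,6.4,6.4,6.4,6.4],"rx":[0,0,0,0,0,0,0,0],"ry":[0,0,0,0,0,0,0,0],"rz":[0,0,0,0,0,0,0,0],"aperture":[0.6,0.6,0.6,0,0,0,0,0]},
  squeeze=60,
)

```text
time: 3.0
eef_pos: [0.4749, 0.0186, 0.0879]
tcp_rot: [0.099, 0.995, -0.0, 0.001]
contact_force: [-1.8, -0.7, 6.6]
opening: 0.162
finger_force: 58.8
```

Run:
```python
from h import *
s=ctrl.get_state();print(fix(s["eef_pos"])*1000)
# circle plan in fixture mm
for s in np.arange(-5.2817,0.01,.17605):
    t=-np.pi/2-s; print(round(s,3),np.round([50*np.cos(t),50*np.sin(t),8*(-s)/2/np.pi],1))
```

```text
[-40.66794453 -27.28804375]
-5.282 [-42.1 -27.    6.7]
-5.106 [-46.2 -19.2   6.5]
-4.93 [-48.8 -10.8   6.3]
-4.754 [-50.   -2.1   6.1]
-4.578 [-49.5   6.7   5.8]
-4.401 [-47.6  15.3   5.6]
-4.225 [-44.2  23.4   5.4]
-4.049 [-39.4  30.8   5.2]
-3.873 [-33.4  37.2   4.9]
-3.697 [-26.4  42.5   4.7]
-3.521 [-18.5  46.4   4.5]
-3.345 [-10.1  49.    4.3]
-3.169 [-1.4 50.   4. ]
-2.993 [ 7.4 49.4  3.8]
-2.817 [15.9 47.4  3.6]
-2.641 [24.  43.9  3.4]
-2.465 [31.3 39.   3.1]
-2.289 [37.7 32.9  2.9]
-2.113 [42.8 25.8  2.7]
-1.937 [46.7 17.9  2.5]
-1.761 [49.1  9.4  2.2]
-1.585 [50.   0.7  2. ]
-1.409 [49.3 -8.1  1.8]
-1.233 [ 47.2 -16.6   1.6]
-1.056 [ 43.5 -24.6   1.3]
-0.88 [ 38.6 -31.8   1.1]
-0.704 [ 32.4 -38.1   0.9]
-0.528 [ 25.2 -43.2   0.7]
-0.352 [ 17.3 -46.9   0.4]
-0.176 [  8.8 -49.2   0.2]
-0.0 [  0. -50.   0.]
```

Emit:
run_rows(
  moves={"tx":[0.41,0.67,0.79,0.74,0.55,0.21,-0.27,-0.87,-1.57,-2.36],"ty":[0.78,1.62,2.49,3.37,4.23,5.04,5.78,6.42,6.95,7.34],"tz":[0.02,0.04,0.06,0.09,0.11,0.13,0.15,0.18,0.2,0.22],"rx":[0,0,0,0,0,0,0,0,0,0],"ry":[0,0,0,0,0,0,0,0,0,0],"rz":[0,0,0,0,0,0,0,0,0,0],"aperture":[0,0,0,0,0,0,0,0,0,0]},
)

```text
time: 4.25
eef_pos: [0.5121, 0.0864, 0.0855]
tcp_rot: [0.099, 0.995, -0.0, 0.0]
contact_force: [-2.3, -0.8, 5.4]
opening: 0.167
finger_force: 58.8
```

```bash
python3 -c "
from h import *
s=ctrl.get_state();print(fix(s['eef_pos'])*1000,s['eef_pos'][2],s['contact_force'])"
```

```text
[-17.44929062  46.49512081] 0.08554925904551074 [-2.299896   -0.83565318  5.40736674]
```

In the tool's units: -0.0676 m is -6.76, -0.0652 m is -6.52.

Emit:
run_rows(
  moves={"tx":[-0.84,-1.71,-2.59,-3.44,-4.25,-4.98,-5.62,-6.13,-6.52,-6.76],"ty":[0.26,0.36,0.3,0.1,-0.25,-0.74,-1.35,-2.06,-2.85,-3.7],"tz":[0.02,0.05,0.07,0.09,0.11,0.14,0.16,0.18,0.2,0.23],"rx":[0,0,0,0,0,0,0,0,0,0],"ry":[0,0,0,0,0,0,0,0,0,0],"rz":[0,0,0,0,0,0,0,0,0,0],"aperture":[0,0,0,0,0,0,0,0,0,0]},
)

```text
time: 5.5
eef_pos: [0.572, 0.0371, 0.0834]
tcp_rot: [0.099, 0.995, 0.001, 0.002]
contact_force: [0.6, 2.6, 5.3]
opening: 0.168
finger_force: 58.7
```

```bash
python3 -c "
from h import *
s=ctrl.get_state();print(fix(s['eef_pos'])*1000,s['eef_pos'][2],s['contact_force'])"
```

```text
[50.9377397   9.86518965] 0.0833684069302898 [0.55182105 2.55485354 5.25755612]
```

Emit:
run_rows(
  moves={"tx":[-0.09,-0.02,0.19,0.56,1.05,1.67,2.39,3.18,4.03,4.91],"ty":[-0.87,-1.75,-2.6,-3.4,-4.12,-4.75,-5.26,-5.63,-5.86,-5.94],"tz":[0.02,0.04,0.06,0.09,0.11,0.13,0.15,0.18,0.2,0.22],"rx":[0,0,0,0,0,0,0,0,0,0],"ry":[0,0,0,0,0,0,0,0,0,0],"rz":[0,0,0,0,0,0,0,0,0,0],"aperture":[0,0,0,0,0,0,0,0,0,0]},
)

```text
time: 6.75
eef_pos: [0.5125, -0.0127, 0.0812]
tcp_rot: [0.099, 0.995, -0.0, 0.003]
contact_force: [1.8, 0.4, 4.7]
opening: 0.165
finger_force: 58.7
```

Emit:
run_rows(
  moves={"tx":[0,0,0,0,0,0,0,0],"ty":[0,0,0,0,0,0,0,0],"tz":[0,0,0,0,0,-5,-10,-10],"rx":[0,0,0,0,0,0,0,0],"ry":[0,0,0,0,0,0,0,0],"rz":[0,0,0,0,0,0,0,0],"aperture":[0,0,0.5,0.5,0.5,0.5,0.5,0.5]},
)

```text
time: 7.75
eef_pos: [0.5135, -0.0125, 0.1844]
tcp_rot: [0.099, 0.995, -0.001, 0.005]
contact_force: [-0.7, -0.3, -0.1]
opening: 0.501
finger_force: 0.0
```

```bash
python3 -c "
from h import *
s=ctrl.get_state();print(fix(s['eef_pos'])*1000,s['eef_pos'],s['contact_force'])
go([.5917,-.2956,.18],np.radians(-42.7))"
```

```text
[  3.28417107 -50.2367437 ] [ 0.51345413 -0.01249146  0.18437142] [-0.69501326 -0.25856613 -0.12303798]
shift [-0.1322 -0.2622  0.0058] rz 0.5477056384863461 q [-0.22 -0.03  2.02 -0.    1.15 -1.6 ] pos [ 0.5135 -0.0125  0.1844]
```

Emit:
run_rows(
  moves={"tx":[-2.2,-4.4,-6.6,-8.8,-11,-13.2,-13.2,-13.2],"ty":[-4.4,-8.7,-13.1,-17.5,-21.8,-26.2,-26.2,-26.2],"tz":[0,0,0,0,0,0.6,0.6,0.6],"rx":[0,0,0,0,0,0,0,0],"ry":[0,0,0,0,0,0,0,0],"rz":[0.36,0.72,1.08,1.44,1.8,2.16,2.192,2.192],"aperture":[0.5,0.5,0.5,0.5,0.5,0.5,0.5,0.5]},
)

```text
time: 8.75
eef_pos: [0.5877, -0.2939, 0.1717]
tcp_rot: [0.364, 0.931, 0.001, -0.002]
contact_force: [-0.5, 0.0, -0.6]
opening: 0.5
finger_force: 0.0
```

Run:
```python
from h import *
c=ctrl.read_camera("wrist"); cv2.imwrite("pics/w2.png",c["pixels"][:,:,::-1])
t=ctrl.read_camera("top"); cv2.imwrite("pics/t2.png",cv2.resize(t["pixels"][160:320,190:350,::-1],(600,600),interpolation=2))
for a in (-.048,.048,-.015,.015):
    u=np.array([np.cos(np.radians(-42.7)),np.sin(np.radians(-42.7))]); p=np.array([.5917,-.2956])+a*u
    print(a,proj(c,[*p,.012 if abs(a)>.02 else .052]))
go([.5917,-.2956,.18],np.radians(-42.7))
```

```text
-0.048 [317.1567161  168.75680612]
0.048 [316.96704023 270.39133676]
-0.015 [317.31531201 217.6279217 ]
0.015 [317.24041874 253.22237862]
shift [-0.0042  0.0007 -0.0072] rz 0.000999027569767108 q [-0.62  0.3   1.67  0.    1.17 -1.44] pos [ 0.5881 -0.2933  0.1728]
```

View pics/w2.png

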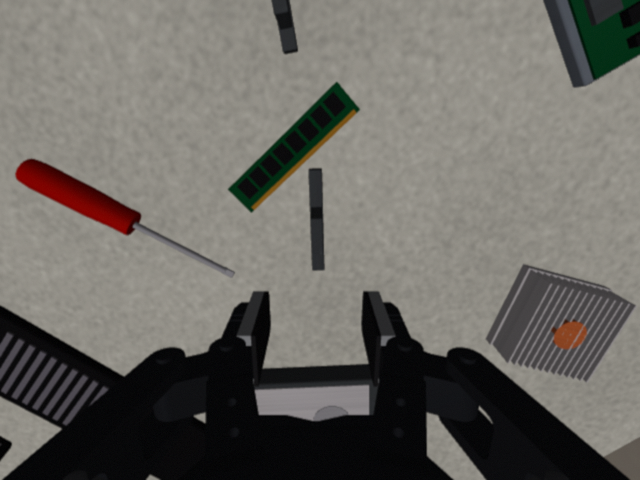

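View pics/t2.png

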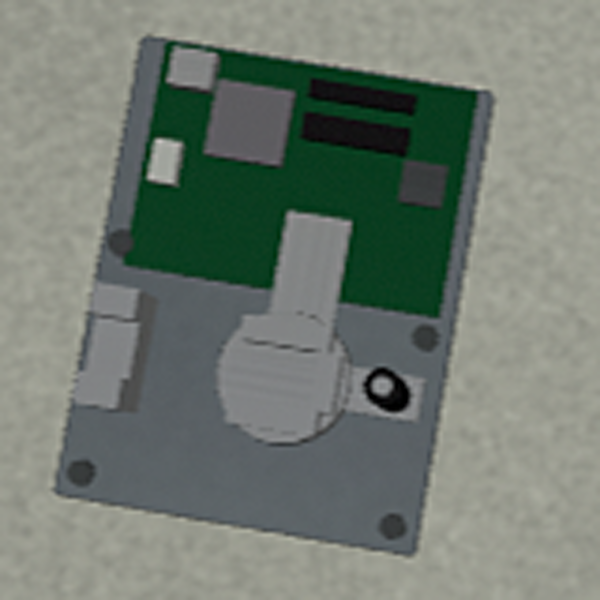

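Wrist: the long key's bar runs (316,169)–(318,270), right where the calibration predicted. Top: the crank now points to the right and the slot faces left towards the lug. The handle top is at about (291.6,262.4).

Run:
```python
from h import *
c=ctrl.read_camera("wrist"); t=ctrl.read_camera("top")
h=fix(cast(t,(291.6,262.4),.109)); print("handle fix",h,"screw",-(np.arctan2(h[1],h[0])+np.pi/2))
f=c["pixels"].astype(int).max(2); b=np.zeros(f.shape,np.uint8); b[150:285,295:345]=(f[150:285,295:345]<80)*255
k=max(cv2.findContours(b,0,2)[0],key=cv2.contourArea)[:,0]
print(cv2.boundingRect(k)); print(cv2.minAreaRect(k))
lo,hi=k[:,1].min(),k[:,1].max()
for y in (lo+4,hi-4): r=np.where(b[y])[0]; print(y,r.min(),r.max(),b[y-3:y+4].sum()/255/7)
A=cast(c,((lambda r:(r.min()+r.max())/2)(np.where(b[lo+4])[0]),lo),.012);Bq=cast(c,((lambda r:(r.min()+r.max())/2)(np.where(b[hi-4])[0]),hi),.012)
m=(A+Bq)/2; yaw=np.arctan2(*(Bq-A)[1::-1]); print(m,np.linalg.norm(A-Bq),np.degrees(yaw))
go([m[0],m[1],.021],yaw)
```

```text
handle fix [ 0.00076076 -0.04979122] screw -0.015277736168745948
(308, 168, 15, 102)
((315.4194030761719, 218.43634033203125), (101.17549133300781, 12.758739471435547), 88.49256896972656)
172 308 320 13.0
265 311 322 11.714285714285714
[ 0.59075159 -0.29580687  0.012     ] 0.09562549328804111 -41.249859135896656
shift [-0.0034 -0.0002  0.1525] rz -0.024123309994165343 q [-0.62  0.3   1.67  0.    1.17 -1.44] pos [ 0.5884 -0.2933  0.1735]
```

In the tool's units: 0.145 m is 14.5, 0.04 m is 4, -0.024 rad is -0.096.

Emit:
run_rows(
  moves={"tx":[-0.34,-0.34,-0.34,-0.34,-0.34,-0.34,-0.34],"ty":[0,0,0,0,0,0,0],"tz":[4,8,12,14.5,14.5,14.5,14.5],"rx":[0,0,0,0,0,0,0],"ry":[0,0,0,0,0,0,0],"rz":[-0.096,-0.096,-0.096,-0.096,-0.096,-0.096,-0.096],"aperture":[0.5,0.5,0.5,0.5,0.5,0.5,0.5]},
)

```text
time: 9.82
eef_pos: [0.5923, -0.2976, 0.0308]
tcp_rot: [0.353, 0.936, -0.0, 0.002]
contact_force: [-0.2, -0.0, 0.0]
opening: 0.502
finger_force: 0.0
```

Run:
```python
from h import *
go([.5908,-.2958,.021],np.radians(-41.3))
```

```text
shift [0.0023 0.0004 0.0098] rz -0.0006073504828560949 q [-0.62  0.48  1.72  0.    0.94 -1.47] pos [ 0.5923 -0.2976  0.0308]
```

In the tool's units: 0.0098 m is 0.98, 0.0023 m is 0.23.

Emit:
run_rows(
  moves={"tx":[0.23,0.23,0.23,0.23,0.23,0.23,0.23],"ty":[0,0,0,0,0,0,0],"tz":[0.98,0.98,0.98,0.98,0.98,0.98,0.98],"rx":[0,0,0,0,0,0,0],"ry":[0,0,0,0,0,0,0],"rz":[0,0,0,0,0,0,0],"aperture":[0.5,0,0,0,0,0,0]},
  squeeze=80,
)

```text
time: 10.7
eef_pos: [0.5892, -0.2954, 0.0185]
tcp_rot: [0.353, 0.936, 0.0, -0.0]
contact_force: [0.4, -0.2, -1.1]
opening: 0.104
finger_force: 77.8
```

Emit:
run_rows(
  moves={"tx":[0,0,0,0,0],"ty":[0,0,0,0,0],"tz":[-4,-9,-14,-14,-14],"rx":[0,0,0,0,0],"ry":[0,0,0,0,0],"rz":[0,0,0,0,0],"aperture":[0,0,0,0,0]},
)

```text
time: 11.32
eef_pos: [0.5887, -0.2951, 0.1577]
tcp_rot: [0.353, 0.936, 0.0, -0.001]
contact_force: [-0.4, 1.2, -2.4]
opening: 0.106
finger_force: 78.0
```

Run:
```python
from h import *
t=O+.042*ey; print(t)
go([*t,.16],np.arctan2(ey[1],ey[0]))
```

```text
[0.52833829 0.07859566]
shift [ 0.2922  0.2406 -0.0019] rz 1.0465362608754227 q [-0.62  0.32  1.68 -0.    1.15 -1.47] pos [ 0.5887 -0.2951  0.1577]
```

Emit:
run_rows(
  moves={"tx":[3.65,7.3,10.95,14.6,18.25,21.9,25.55,29.22,29.22,29.22],"ty":[3,6,9,12,15,18,21,24.06,24.06,24.06],"tz":[-0.2,-0.2,-0.2,-0.2,-0.2,-0.2,-0.2,-0.2,-0.2,-0.2],"rx":[0,0,0,0,0,0,0,0,0,0],"ry":[0,0,0,0,0,0,0,0,0,0],"rz":[0.52,1.04,1.56,2.08,2.6,3.12,3.64,4.188,4.188,4.188],"aperture":[0,0,0,0,0,0,0,0,0,0]},
)

```text
time: 12.58
eef_pos: [0.5279, 0.078, 0.1587]
tcp_rot: [0.773, 0.634, -0.001, -0.001]
contact_force: [0.0, -0.9, -2.4]
opening: 0.103
finger_force: 78.0
```

Run:
```python
from h import *
t=O+.042*ey
go([*t,.09],np.arctan2(ey[1],ey[0]))
c=ctrl.read_camera("wrist"); cv2.imwrite("pics/w3.png",c["pixels"][:,:,::-1])
c=ctrl.read_camera("scene"); cv2.imwrite("pics/s3.png",cv2.resize(c["pixels"][130:330,270:490,::-1],(660,600),interpolation=2))
```

```text
shift [0.0007 0.0005 0.0687] rz 0.0010140228645938443 q [-0.04  0.05  1.98 -0.    1.11  0.15] pos [0.5279 0.078  0.1587]
```

View pics/w3.png

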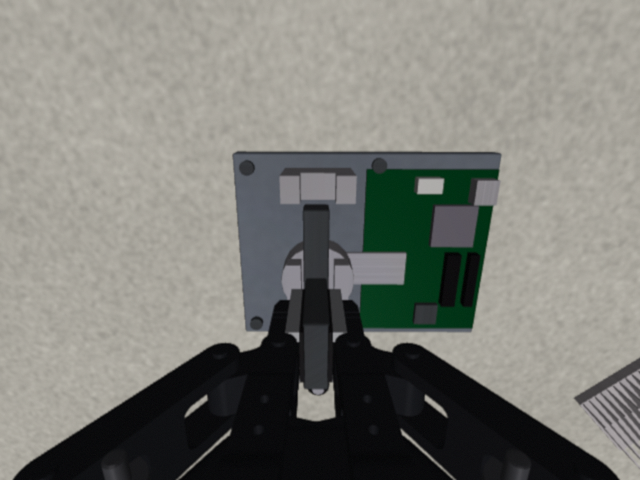

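The key hangs in line with the notch: bar at column 316, notch at about 318, slot at about 318. Lowering in stages.

In the tool's units: 0.072 m is 7.2, 0.085 m is 8.5.

Emit:
run_rows(
  moves={"tx":[0.07,0.07,0.07,0.07,0.07,0.07,0.07],"ty":[0.05,0.05,0.05,0.05,0.05,0.05,0.05],"tz":[3,6,7.2,8,8.5,8.5,8.5],"rx":[0,0,0,0,0,0,0],"ry":[0,0,0,0,0,0,0],"rz":[0,0,0,0,0,0,0],"aperture":[0,0,0,0,0,0,0]},
)

```text
time: 13.55
eef_pos: [0.5302, 0.0788, 0.0765]
tcp_rot: [0.774, 0.634, 0.001, 0.001]
contact_force: [0.4, 0.9, -1.3]
opening: 0.11
finger_force: 78.1
```

Run:
```python
from h import *
t=O+.042*ey
go([*t,.065],np.arctan2(ey[1],ey[0]))
```

```text
shift [-0.0006 -0.0018  0.0115] rz -0.00032942655053336267 q [-0.04  0.17  2.03  0.    0.94  0.16] pos [0.5302 0.0788 0.0765]
```

Emit:
run_rows(
  moves={"tx":[0,0,0,0,0,0],"ty":[-0.18,-0.18,-0.18,-0.18,-0.18,-0.18],"tz":[0.3,0.6,0.9,1.15,1.15,1.15],"rx":[0,0,0,0,0,0],"ry":[0,0,0,0,0,0],"rz":[0,0,0,0,0,0],"aperture":[0,0,0,0,0,0]},
)

```text
time: 14.3
eef_pos: [0.5279, 0.0791, 0.0643]
tcp_rot: [0.774, 0.634, 0.0, 0.0]
contact_force: [-0.8, 0.6, 0.8]
opening: 0.102
finger_force: 78.2
```

Emit:
run_rows(
  moves={"tx":[0,0],"ty":[0,0],"tz":[0.1,0.1],"rx":[0,0],"ry":[0,0],"rz":[0,0],"aperture":[0,0]},
)

```text
time: 14.55
eef_pos: [0.528, 0.0791, 0.0642]
tcp_rot: [0.773, 0.634, -0.0, -0.0]
contact_force: [-2.5, -0.5, 6.8]
opening: 0.102
finger_force: 79.5
```

Emit:
run_rows(
  moves={"tx":[0,0,0,0,0,0,0,0],"ty":[0,0,0,0,0,0,0,0],"tz":[0,0,-0.1,-0.1,-0.1,-3,-8,-13],"rx":[0,0,0,0,0,0,0,0],"ry":[0,0,0,0,0,0,0,0],"rz":[0,0,0,0,0,0,0,0],"aperture":[0.15,0.25,0.4,0.4,0.4,0.4,0.4,0.4]},
)

```text
time: 15.55
eef_pos: [0.5273, 0.0791, 0.1941]
tcp_rot: [0.774, 0.634, -0.0, -0.0]
contact_force: [0.3, -0.4, -0.8]
opening: 0.397
finger_force: 0.0
```

Emit:
run_rows(
  moves={"tx":[2,4,6,6],"ty":[5,10,15,15],"tz":[-2,-4,-4,-4],"rx":[0,0,0,0],"ry":[0,0,0,0],"rz":[0,0,0,0],"aperture":[0.4,0.4,0.4,0.4]},
)

```text
time: 16.05
eef_pos: [0.6887, 0.1086, 0.2305]
tcp_rot: [0.773, 0.634, -0.001, -0.001]
contact_force: [-0.6, -0.5, -0.2]
opening: 0.401
finger_force: 0.0
```

Run:
```python
from h import *
t=ctrl.read_camera("top"); s=ctrl.read_camera("scene")
a=cv2.resize(t["pixels"][200:320,190:310,::-1],(400,400),interpolation=2); b=cv2.resize(s["pixels"][190:310,310:470,::-1],(533,400),interpolation=2)
cv2.imwrite("pics/f4.png",cv2.resize(cv2.hconcat([a,b]),(796,341),interpolation=cv2.INTER_AREA))
```

```text
(no output)
```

View pics/f4.png

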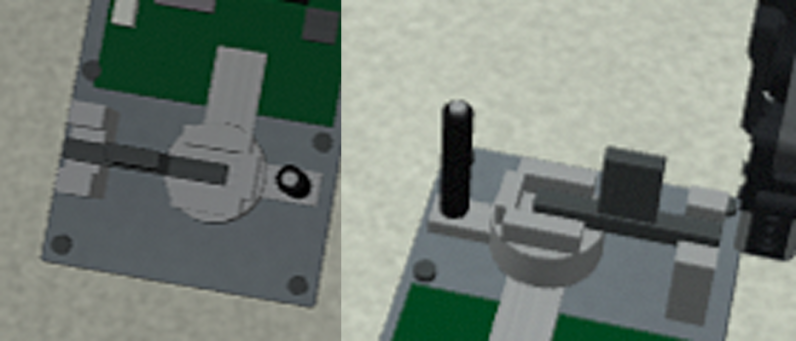

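The key lies flat through the slot and the notch. In the top picture the bar ends are at about (270.2,260.8) and (212.5,252.7). One numeric check, then I'll hand in.

Run:
```python
from h import *
t=ctrl.read_camera("top")
a=fix(cast(t,(270.2,260.8),.058));b=fix(cast(t,(212.5,252.7),.058)); print((a+b)/2,np.linalg.norm(a-b),np.degrees(np.arctan2(*(b-a))))
h=fix(cast(t,(190+293/2.844,200+180/2.844),.109)); print("screw",-(np.arctan2(h[1],h[0])+np.pi/2))
m=(a+b)/2
if abs(m[0])<.009 and .03<m[1]<.058: print(ctrl.sign_off())
```

```text
[-0.00167116  0.03864005] 0.09728625328933158 -1.6367528219973853
screw 0.004441949329291095
the job is handed in; nothing more can be done
None
```

The screw is wound down so its slot faces the lug (about 0.00 rad by the last picture). The long key lies flat through the slot and notch, its middle 39 mm from the screw axis and 2 mm off the notch line, and the arm is clear; I handed the job in at about 16 s, and no verdict was returned.

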